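Take the blue-capped reagent bottle from its carton to the balance

TASK

The open partitioned carton of amber reagent bottles leans towards you on its slanted rest. Reach in at its angle, lift the bottle with the blue cap out past the dividers, and set it down gently on the pan of the bench balance, upright and wholly on the pan. Leave the other two bottles and the clear beaker where they stand.

Things in the scene. Friction and masses are not known exactly. Their poses are not given: they have to be found in the camera images.
- bottle_blue_mid (a point): Centre (half-way up) of the amber bottle with the blue cap: 66 mm diameter, 128 mm tall, about 0.25 kg; 28 mm neck from 88 mm up, round cap 30 mm wide, 28 mm tall. z runs along its axis to the cap: cap's middle is 50 mm along +z, bottom 64 mm along -z. Starts leaning in a carton cell, against the wall nearest the robot; which cell varies. The one to take.
- bottle_red_mid (a point): Centre (half-way up) of the amber bottle with the red cap: 66 mm diameter, 128 mm tall, about 0.25 kg; 28 mm neck from 88 mm up, round cap 30 mm wide, 28 mm tall. z runs along its axis to the cap: cap's middle is 50 mm along +z, bottom 64 mm along -z. Starts leaning in a carton cell, against the wall nearest the robot; a bystander.
- bottle_yellow_mid (a point): Centre (half-way up) of the amber bottle with the yellow cap: 66 mm diameter, 128 mm tall, about 0.25 kg; 28 mm neck from 88 mm up, round cap 30 mm wide, 28 mm tall. z runs along its axis to the cap: cap's middle is 50 mm along +z, bottom 64 mm along -z. Starts leaning in a carton cell, against the wall nearest the robot; a bystander.
- carton_mouth (a point): Centre of the fixed carton's open mouth. z points out of the mouth along the cells, 22 degrees from vertical, leaning to the robot; y runs along the row of three cells. Each cell is 76 mm (x) by 96 mm (y), 145 mm deep, centres at y = -100, 0, +100 mm. All walls and dividers are 4 mm thick and end level with the mouth; the bottle caps end 17 mm below it.
- carton: The fixed cardboard carton, 80 x 304 x 149 mm, three cells in a row, with its grey slanted rest. Origin on the bench under the middle of the rest, x away from the robot at zero yaw, y along the row, z up. Its highest edge is about 187 mm above the bench.
- pan (a point): Centre of the top face of the balance's round steel pan: 150 mm in diameter, 56 mm above the bench, level, does not sink. z up.
- balance: White bench balance, fixed, 270 x 190 mm, 46 mm high plus the pan. Origin on the bench straight under the pan's centre, z up; it reaches 165 mm along -x (display end), 105 mm along +x, 95 mm to each side.
- beaker: Clear open beaker, 80 mm rim diameter, 100 mm tall, standing loose on the bench; origin at the centre of its underside, z up. A bystander.

How it is judged (in metres and radians):
On the way:
1. the blue-capped bottle is lifted out past the dividers (its centre at least 40 mm outside the carton's mouth) (z of bottle_blue_mid in the frame of carton_mouth above 0.04 m), for 0.1 s.
At the end, for the whole second after the job is handed in: The blue-capped bottle stands on the balance pan, upright within 10 degrees, at rest, its axis within 42 mm of the pan's centre (so wholly on it); the red- and yellow-capped bottles are still in their cells (within 40 mm of their starts) and the beaker is within 30 mm of its start (horizontal distance between bottle_blue_mid and pan below 0.042 m and z of bottle_blue_mid in the frame of pan between 0.055 and 0.072 m and angle between bottle_blue_mid's own z axis and vertical below 0.17 rad and linear speed of bottle_blue below 0.03 m/s and distance of each of bottle_red_mid, bottle_yellow_mid from where it was at the start of the episode below 0.04 m and distance of beaker from where it was at the start of the episode below 0.03 m); the robot touches nothing.
It fails at once if the red-capped bottle is moved more than 40 mm (distance of bottle_red_mid from where it was at the start of the episode above 0.04 m).
It fails at once if the yellow-capped bottle is moved more than 40 mm (distance of bottle_yellow_mid from where it was at the start of the episode above 0.04 m).
It fails at once if the beaker is moved more than 30 mm (distance of beaker from where it was at the start of the episode above 0.03 m).
It fails at once if the bottle is dropped or pressed on the balance with more than 60 N (contact force between bottle_blue and balance above 60 N).
It also fails if it takes over 40 s, if anything falls off the work surface, if the arm or the gripper's body presses on something with over 40 N, if the wrist force passes 120 N, or if a joint passes its speed limit or range.

ROBOT

A 7-joint arm with a two-finger parallel gripper is mounted at the origin on the work surface. World frame = base frame: x ahead of the robot, y to its left, z up, the work surface at z = 0. Lengths are in m, angles in degrees, forces in N, time in s.
With the tool pointing down it reaches from about 0.425 to 0.875 m from the base axis. Payload 4.7 kg.
Tool frame: the origin (TCP) lies midway between the tips of the shut fingers; the grasp point (between the pads) lies 19 mm behind it; z points along the fingers, y is the direction in which the jaws open and shut (so a half turn about z gives the same grasp; the last joint's range is limited). The gripper opens to 87 mm and grips with 3 to 60 N. Pads are 19 mm wide; open, the fingers measure 117 mm over their backs; the gripper's body (75 mm by 190 mm) begins 51 mm behind the grasp point.
Start: joints at [66.125, 18.392, -4.016, 83.108, 1.295, 78.541, -3.26], TCP at [0.271, -0.591, 0.223] pointing down, gripper open.
Joint ranges: [-163.93, 163.93], [-17.29, 119.83], [-79.2, 71.16], [3.27, 140.29], [-89.18, 269.18], [5.43, 117.66], [-154.24, 154.24]. Speed limits (degrees/s): [147.25, 147.25, 180, 180, 180, 180, 180].

INTERFACE

Orientations are given as [roll, pitch, yaw] about the fixed x, y, z axes, in that order (R = Rz(yaw) Ry(pitch) Rx(roll)).
In Python, from cell import env gives the robot as it stands.
- The arm moves only by the tool apply_moves, never from a script. Its argument "targets" is a list of rows, each a list of 2 entries, a list of its own where there are three numbers: the shift along the world's x, y, z in mm, then the turn, a rotation vector about the world's x, y, z in rad. A call has 1 to 8 rows; each row is the pose to reach, as a shift and turn from the pose commanded when the call began; what a row does not reach only later rows make up. A row lasts 1/10 s, in which the tool goes at most 50 mm and 8.59 degrees, less where a joint would pass 70% of its speed; a pose out of reach is approached as far as the arm can. A call with a gripper value outside its range is refused whole. "hand" is the finger opening in mm, from 0 to 87, set as the call begins (left out, the last holds). The fingers move at their own pace and stop on an object; "squeeze" is the grip in N (left out, the last holds). Time passes only in rows, so rows that repeat a pose let the fingers close. It gives the time, the measured TCP pose, the force and the opening at its end, in the units of the state.
- env.get_obs(): the state, without advancing time (a new reading comes with each control period).
- env.read_camera(name): name is "side" or "top"; returns a dict with "image" (480x640x3 uint8, red, green, blue), "camera_matrix" (3x3 intrinsics, pixels), "camera_from_world" (4x4, takes a point from world to camera coordinates). Camera axes: x right, y down, z forward; pixel columns grow to the right and rows downward; lengths in m; the calibration is good to about 2 mm. A picture is of the moment at which its call begins. There is no depth.
- env.sign_off(): hands the job in, once; it reports no verdict.
Trained networks look in a picture, given as the dict that the camera call returned (one of the last four; its "shot" number tells which), for a name from the list of things; names that differ only in an ending like _2 or _b are one class to them, and where a whole thing is asked for, a point or a joint stands for the part that bears it (a point fixed in the world has none). Each returns a list of dicts, best first, with "conf" (0 to 1); they miss things now and then, are a little off and sometimes report something else, mostly with a low value. They report only what shows in the picture. A call takes as long as a camera call.
- env.regions_of(picture, target): "region" (480x640 bool, what is visible of it) and "rect" ([left, top, right, bottom] in pixels, round what is visible of it).
The state is a dict: "time_s": time; "qpos": joint angles; "joint_velocities": joint speeds; "effort": joint torques, N m; "tool_pos": TCP position; "tool_rot": TCP orientation; "force": force on the tool from outside, world axes, zero at the start; "wrist_torque": the same for the moment, N m; "grip_width": finger opening in m.
Only numpy, scipy, OpenCV 4.12 (cv2) and the standard library are available. Lean on these libraries where they do the work, as an engineer would, in place of code of your own. Each camera call takes 0.05 s, during which the arm holds its last target. There are 200 camera calls.

## Working session

There is one attempt and no reset: what is moved stays moved. The work goes in short steps, Python scripts to look and compute and a tool call to move; the robot and the scene stay as the last step left them, time stands still between calls to the robot, and variables do not carry over. Pictures are saved under pics/ and viewed, about 8 in all and at most 12, crops included, and the job is handed in when it is done.

Besides the shell and the picture viewer there is one more tool, called after "Call:" as name(argument=value, ...), one argument or row to a line, values as JSON. apply_moves: Moves the arm, as the interface text tells. Its arguments: {"type":"object","properties":{"targets":{"type":"array","items":{"type":"array"}},"hand":{"type":"number"},"squeeze":{"type":"number"}},"required":["targets"]}

```bash
mkdir -p pics; ls; cat > h.py <<'E'
import numpy as np, cv2
from cell import env
from scipy.spatial.transform import Rotation as R
def save(p,n): cv2.imwrite(f'pics/{n}.png',p['image'][:,:,::-1])
E
python3 - <<'E'
from h import *
o=env.get_obs(); print(o)
for n in ['side','top']:
    p=env.read_camera(n); save(p,n+'0'); print(n,p['camera_matrix'].tolist(),np.round(p['camera_from_world'],4).tolist())
    for t in ['bottle_blue_mid','bottle_red_mid','bottle_yellow_mid','carton','balance','beaker']:
        for r in env.regions_of(p,t)[:2]:
            ys,xs=np.nonzero(r['region']); print(t,round(r['conf'],2),np.round(r['rect']).tolist(),xs.mean().round(1),ys.mean().round(1))
E
```

```text
pics
{'time_s': 0.0, 'qpos': array([66.12428787, 18.43834832, -4.01622915, 83.17411472,  1.29396634,
       78.5419849 , -3.26048491]), 'joint_velocities': array([-0.07048424,  0.10369716, -0.0235616 ,  0.00073471, -0.05733534,
       -0.02720445, -0.09443779]), 'effort': array([-8.53882921e-04, -4.91287744e+01, -4.04283777e-01, -3.12528419e+01,
       -6.40770094e-02,  4.37431899e-02,  1.55858829e-04]), 'tool_pos': array([ 0.27117829, -0.59011848,  0.22147658]), 'tool_rot': array([-1.79890742e+02,  4.56951851e-03,  2.46854195e+01]), 'force': array([-1.02664488,  0.56690381, -0.08304797]), 'wrist_torque': array([-0.02883073,  0.02822521,  0.02832393]), 'grip_width': 0.0869529035184791}
side [[488.5228349522418, 0.0, 321.12912281439014], [0.0, 488.5228349522418, 245.76338315650221], [0.0, 0.0, 1.0]] [[-0.9095, -0.4156, -0.0089, 0.5898], [-0.2332, 0.5279, -0.8167, 0.2462], [0.3442, -0.7407, -0.577, 0.7514], [0.0, 0.0, 0.0, 1.0]]
bottle_blue_mid 0.7 [309.0, 306.0, 345.0, 343.0] 328.5 322.3
bottle_red_mid 0.81 [351.0, 268.0, 377.0, 298.0] 363.7 281.4
bottle_yellow_mid 0.61 [265.0, 348.0, 305.0, 390.0] 286.2 370.1
carton 0.92 [214.0, 237.0, 404.0, 466.0] 307.4 354.2
balance 0.95 [365.0, 203.0, 506.0, 286.0] 436.7 239.8
beaker 0.94 [293.0, 185.0, 327.0, 238.0] 309.2 209.8
top [[436.8986496175081, 0.0, 312.60389764586847], [0.0, 436.8986496175081, 236.83666975336277], [0.0, 0.0, 1.0]] [[0.0114, -0.9999, 0.0071, -0.0148], [-0.9913, -0.0122, -0.1309, 0.662], [0.131, -0.0056, -0.9914, 0.8992], [0.0, 0.0, 0.0, 1.0]]
bottle_blue_mid 0.67 [199.0, 276.0, 229.0, 299.0] 211.2 285.7
bottle_red_mid 0.6 [246.0, 281.0, 280.0, 310.0] 260.9 293.5
bottle_red_mid 0.25 [382.0, 255.0, 468.0, 387.0] 425.4 321.0
bottle_yellow_mid 0.97 [142.0, 265.0, 176.0, 291.0] 159.2 278.1
bottle_yellow_mid 0.47 [246.0, 280.0, 279.0, 308.0] 260.9 293.2
carton 0.72 [119.0, 233.0, 298.0, 331.0] 209.2 276.9
balance 0.63 [377.0, 254.0, 470.0, 388.0] 425.4 320.9
```

View pics/side0.png

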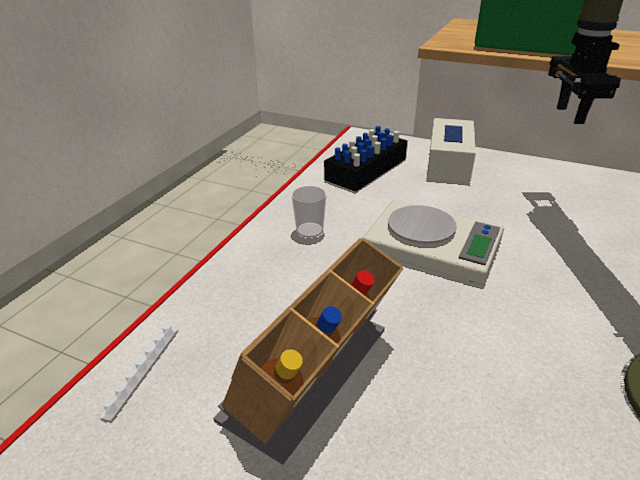

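View pics/top0.png

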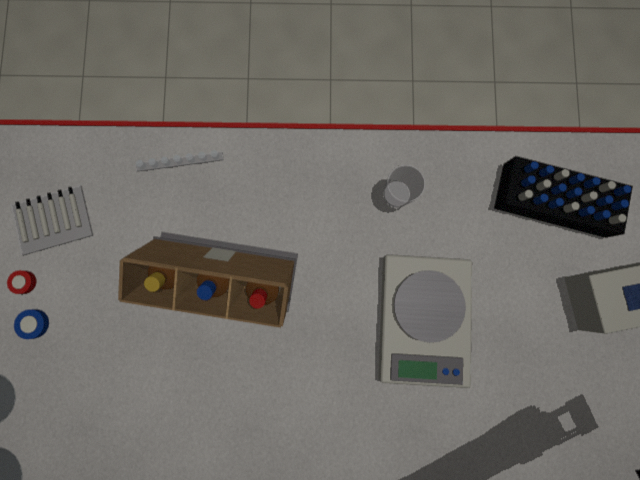

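```bash
cat >> h.py <<'E'
from scipy.optimize import least_squares
def P(p): return p['camera_matrix']@p['camera_from_world'][:3]
def proj(p,X):
    q=P(p)@np.r_[X,1]; return q[:2]/q[2]
def tri(ps,uv):
    X=cv2.triangulatePoints(P(ps[0]),P(ps[1]),np.array(uv[0],float),np.array(uv[1],float))[:,0]; X=X[:3]/X[3]
    return X,[np.round(proj(p,X)-u,1) for p,u in zip(ps,uv)]
def onplane(p,uv,z):
    M=P(p); A=M[:,[0,1]]; H=np.c_[A,M[:,2]*z+M[:,3]]; q=np.linalg.solve(H,np.r_[uv,1]); return q[:2]/q[2]
def big(m):
    n,l,s,c=cv2.connectedComponentsWithStats(m.astype(np.uint8)); k=1+np.argmax(s[1:,4]); return c[k],s[k]
E
python3 - <<'E'
from h import *
ps=[env.read_camera('side'),env.read_camera('top')]
caps={}
for c in ['blue','red','yellow']:
    uv=[]
    for p,box in zip(ps,[(240,420,250,420),(110,300,230,330)]):
        x0,x1,y0,y1=box; im=cv2.cvtColor(p['image'],cv2.COLOR_RGB2HSV)
        h,s,v=[im[...,i].astype(int) for i in range(3)]
        m={'blue':(h>95)&(h<130)&(s>120),'red':((h<4)|(h>174))&(s>190)&(v>80),'yellow':(h>20)&(h<35)&(s>140)&(v>90)}[c]
        mm=np.zeros_like(m);mm[y0:y1,x0:x1]=m[y0:y1,x0:x1]
        ce,st=big(mm); uv.append(ce); print(c,ce.round(1),st)
    X,e=tri(ps,uv); caps[c]=X; print(X.round(4),e)
d=caps['red']-caps['yellow']; print('row yaw',np.degrees(np.arctan2(-d[1],-d[0]))-90, d)
cor=[[(402,268),(263,436-33)],]
for n,a,b in [('farR',(362,240),(287,290)),('nearR',(402,268),(281,325)),('nearL',(293,401),(120,300)),('farL',(243,357),(122,259))]:
    X,e=tri(ps,[a,b]); print(n,X.round(4),e)
# pan
for p in ps:
    g=env.regions_of(p,'pan'); 
    for r in g[:1]: print('panreg',r['conf'],r['rect'])
print('pan top', onplane(ps[1],(429.5,306),.056),'side',onplane(ps[0],(422,225),.056))
for a in [(394,306),(465,306),(430,271),(430,341)]: print(onplane(ps[1],a,.056))
print('beaker base', onplane(ps[0],(310,231),0), onplane(ps[1],(398,193),0),onplane(ps[1],(407,184),0.1))
E
```

```text
blue [329.  319.1] [317 306  25  27 472]
blue [205.9 289.9] [197 281  19  19 264]
[0.5452 0.1952 0.1407] [array([0., 0.]), array([-0., -0.])]
red [363.1 281.1] [352 270  23  24 353]
red [257.3 299.2] [249 290  16  18 201]
[0.529  0.0969 0.144 ] [array([0.2, 0. ]), array([-0. , -0.2])]
yellow [288.8 363.5] [276 349  27  30 574]
yellow [151.9 283. ] [144 274  17  18 211]
[0.5575 0.2968 0.1452] [array([0.3, 0. ]), array([-0.1, -0.3])]
row yaw -8.095693379434437 [-0.02843506 -0.19990283 -0.00119066]
farR [0.5504 0.0404 0.1817] [array([2.1, 0.2]), array([-0.7, -2.2])]
nearR [0.4809 0.0502 0.1524] [array([-0.6, -0. ]), array([0.2, 0.6])]
nearL [0.5239 0.3515 0.152 ] [array([-0.4, -0.1]), array([0.1, 0.3])]
farL [0.5979 0.3395 0.183 ] [array([-0.6, -0.1]), array([0.2, 0.5])]
panreg 0.77 [365.8, 198.8, 504.0, 284.9]
panreg 0.57 [377.3, 253.3, 472.4, 387.1]
pan top [ 0.51776505 -0.25276375] side [ 0.51363827 -0.23919607]
[ 0.51693174 -0.17848987]
[ 0.51859932 -0.32712263]
[ 0.59081851 -0.25555087]
[ 0.44623587 -0.25210581]
beaker base [ 0.76625463 -0.19418126] [ 0.77167337 -0.20173679] [ 0.76709104 -0.2001557 ]
```

```bash
cat >> h.py <<'E'
def tilt(yaw,ang,jaw): # jaw: world azimuth deg of tool y; tool z tilted forward by ang towards yaw
    y=np.array([np.cos(np.radians(jaw)),np.sin(np.radians(jaw)),0])
    z=R.from_euler('z',yaw,degrees=True).apply([np.sin(np.radians(ang)),0,-np.cos(np.radians(ang))])
    return R.from_matrix(np.c_[np.cross(y,z),y,z])
def need(pos,Rt):
    o=env.get_obs(); Rn=R.from_euler('xyz',o['tool_rot'],degrees=True)
    print('t',o['time_s'],'q',o['qpos'].round(1),'tcp',o['tool_pos'].round(4),o['tool_rot'].round(1),'F',o['force'].round(1),'w',round(o['grip_width'],4))
    print('shift mm',((np.array(pos)-o['tool_pos'])*1000).round(1),'rotvec',(Rt*Rn.inv()).as_rotvec().round(4))
    e=(R.from_matrix(Rn.as_matrix())); print('toolz',e.apply([0,0,1]).round(3),'tooly',e.apply([0,1,0]).round(3))
G=tilt(-8.3,22,-98.3); T=G.apply([0,0,1]); GP=np.array([.545,.195,.141]); TCPG=GP+.019*T
E
python3 - <<'E'
from h import *
need(TCPG-.15*T,G); print(TCPG,T)
p=env.read_camera('side')
for c in [(.518,-.253),(.514,-.239)]:
  q=np.array([proj(p,[c[0]+.075*np.cos(a),c[1]+.075*np.sin(a),.056]) for a in np.linspace(0,6.28,60)]); print(q.min(0),q.max(0))
im=cv2.cvtColor(p['image'],cv2.COLOR_RGB2HSV)[200:250,375:470]
for u in (225,): print(p['image'][u,380:464:1].mean(1).round().astype(int).tolist())
print(p['image'][200:252,422].mean(1).round().astype(int).tolist())
E
```

```text
t 0.9 q [66.1 18.4 -4.  83.1  1.3 78.5 -3.3] tcp [ 0.2714 -0.5907  0.2226] [180.    0.   24.7] F [-0.1 -0.1 -0.2] w 0.0872
shift mm [225.  792.7  39.8] rotvec [ 0.0556 -0.3853 -0.5685]
toolz [ 0. -0. -1.] tooly [ 0.418 -0.909  0.   ]
[0.55204297 0.19397254 0.12338351] [ 0.37068288 -0.05407678 -0.92718385]
[387.69961863 204.33444831] [456.34051239 240.67709133]
[387.43718286 207.49016138] [456.8354882  244.63668244]
[200, 201, 199, 201, 200, 199, 209, 182, 70, 112, 172, 163, 157, 165, 162, 163, 160, 161, 158, 165, 165, 164, 156, 159, 165, 166, 164, 159, 163, 162, 161, 165, 164, 167, 165, 164, 159, 165, 156, 155, 155, 158, 164, 159, 159, 155, 156, 156, 154, 152, 154, 159, 157, 159, 155, 154, 157, 154, 152, 150, 155, 153, 159, 151, 148, 151, 153, 156, 154, 149, 155, 154, 152, 160, 153, 157, 183, 203, 199, 199, 199, 199, 197, 202]
[209, 208, 211, 211, 211, 180, 160, 164, 156, 161, 159, 158, 152, 161, 155, 160, 161, 158, 157, 158, 158, 156, 158, 161, 160, 164, 156, 160, 157, 157, 156, 160, 162, 161, 164, 160, 158, 162, 162, 161, 165, 106, 77, 95, 101, 99, 96, 82, 191, 204, 201, 198]
```

Call:
apply_moves(
  targets=[
    [[40,100,100],[0,0,0]],
    [[80,200,140],[0,0,0]],
    [[120,300,140],[0,0,0]],
    [[120,300,140],[0,0,0]],
    [[120,300,140],[0,0,0]],
    [[120,300,140],[0,0,0]],
    [[120,300,140],[0,0,0]],
    [[120,300,140],[0,0,0]],
  ],
  hand=50,
)

```text
time_s: 1.75
tool_pos: [0.3954, -0.2843, 0.3658]
tool_rot: [179.8, -0.2, 25.3]
force: [1.2, -0.2, 0.5]
grip_width: 0.0504
```

Call:
apply_moves(
  targets=[
    [[60,380,0],[0.0556,-0.3853,-0.5685]],
    [[60,380,0],[0.0556,-0.3853,-0.5685]],
    [[60,380,0],[0.0556,-0.3853,-0.5685]],
    [[60,380,0],[0.0556,-0.3853,-0.5685]],
    [[60,380,0],[0.0556,-0.3853,-0.5685]],
    [[60,380,0],[0.0556,-0.3853,-0.5685]],
    [[60,380,0],[0.0556,-0.3853,-0.5685]],
    [[60,380,0],[0.0556,-0.3853,-0.5685]],
  ],
)

```text
time_s: 2.55
tool_pos: [0.4623, -0.1032, 0.3203]
tool_rot: [179.7, -15.5, -4.7]
force: [-1.0, -1.4, 1.6]
grip_width: 0.0501
```

```bash
python3 -c "
from h import *
need(TCPG-.15*T,G)"
```

```text
t 2.55 q [  9.2 -17.1   0.9 109.5  -1.   72.2 -84.5] tcp [ 0.4623 -0.1032  0.3203] [179.7 -15.5  -4.7] F [-1.  -1.4  1.6] w 0.0501
shift mm [ 34.1 305.3 -57.9] rotvec [-0.0084 -0.1133 -0.0617]
toolz [ 0.266 -0.026 -0.964] tooly [-0.083 -0.997  0.005]
```

Call:
apply_moves(
  targets=[
    [[34,50,-20],[-0.008,-0.113,-0.062]],
    [[34,100,-58],[-0.008,-0.113,-0.062]],
    [[34,150,-58],[-0.008,-0.113,-0.062]],
    [[34,200,-58],[-0.008,-0.113,-0.062]],
    [[34,250,-58],[-0.008,-0.113,-0.062]],
    [[34,305,-58],[-0.008,-0.113,-0.062]],
    [[34,305,-58],[-0.008,-0.113,-0.062]],
    [[34,305,-58],[-0.008,-0.113,-0.062]],
  ],
)

```text
time_s: 3.35
tool_pos: [0.4959, 0.2095, 0.2617]
tool_rot: [-179.7, -21.9, -7.5]
force: [-0.9, 0.8, -0.0]
grip_width: 0.0503
```

```bash
python3 -c "
from h import *
need(TCPG-.15*T,G)"
```

```text
t 3.35 q [  -3.7   -9.7  -28.2  110.7   10.2   61.  -133.4] tcp [0.4959 0.2095 0.2617] [-179.7  -21.9   -7.5] F [-0.9  0.8 -0. ] w 0.0503
shift mm [ 0.5 -7.4  0.8] rotvec [-0.0054 -0.0018 -0.0156]
toolz [ 0.37  -0.043 -0.928] tooly [-0.129 -0.992 -0.005]
```

Call:
apply_moves(
  targets=[
    [[0,-7,1],[-0.005,-0.002,-0.016]],
    [[0,-7,1],[-0.005,-0.002,-0.016]],
    [[0,-7,1],[-0.005,-0.002,-0.016]],
  ],
)

```text
time_s: 3.65
tool_pos: [0.4971, 0.1954, 0.2626]
tool_rot: [179.9, -22.0, -8.9]
force: [-0.3, 0.6, 0.3]
grip_width: 0.0497
```

```bash
python3 -c "
from h import *
need(TCPG-.06*T,G)
a=env.read_camera('side');b=env.read_camera('top')
cv2.imwrite('pics/pre.png',np.hstack([cv2.resize(a['image'][200:480,180:460],(400,400)),cv2.resize(b['image'][130:410,80:360],(400,400))])[:,:,::-1])"
```

```text
t 3.65 q [  -3.2  -10.2  -27.6  111.1   10.6   61.4 -133.9] tcp [0.4971 0.1954 0.2626] [179.9 -22.   -8.9] F [-0.3  0.6  0.3] w 0.0497
shift mm [ 32.7   1.8 -83.6] rotvec [0.001  0.0002 0.0114]
toolz [ 0.37  -0.059 -0.927] tooly [-0.156 -0.988  0.001]
```

View pics/pre.png

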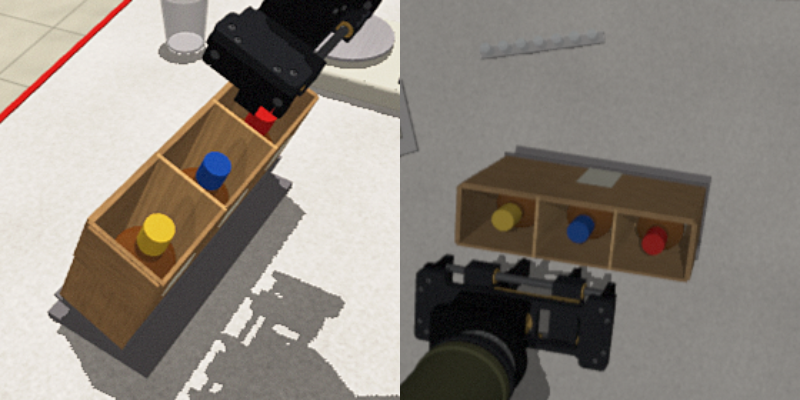

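Call:
apply_moves(
  targets=[
    [[11,1,-28],[0,0,0.011]],
    [[22,1,-56],[0,0,0.011]],
    [[33,2,-84],[0,0,0.011]],
    [[33,2,-84],[0,0,0.011]],
    [[33,2,-84],[0,0,0.011]],
  ],
)

```text
time_s: 4.25
tool_pos: [0.5296, 0.1991, 0.1786]
tool_rot: [179.9, -22.0, -8.1]
force: [-0.7, 0.8, -0.2]
grip_width: 0.0498
```

```bash
python3 -c "
from h import *
need(TCPG,G)
a=env.read_camera('side');b=env.read_camera('top')
for p in (a,b): print(proj(p,env.get_obs()['tool_pos']),proj(p,GP))
cv2.imwrite('pics/pre2.png',np.hstack([cv2.resize(a['image'][220:420,220:420],(400,400)),cv2.resize(b['image'][200:400,120:320],(400,400))])[:,:,::-1])"
```

```text
t 4.25 q [  -2.8   -2.3  -28.8  114.6   16.4   51.5 -138.4] tcp [0.5296 0.1991 0.1786] [179.9 -22.   -8.1] F [-0.7  0.8 -0.2] w 0.0498
shift mm [ 22.5  -5.1 -55.2] rotvec [ 0.0009 -0.0008 -0.0023]
toolz [ 0.37  -0.054 -0.927] tooly [-0.142 -0.99   0.001]
[337.42325995 303.50539789] [329.22106125 318.95890562]
[197.76835095 297.87731511] [205.95308583 289.97527456]
```

View pics/pre2.png

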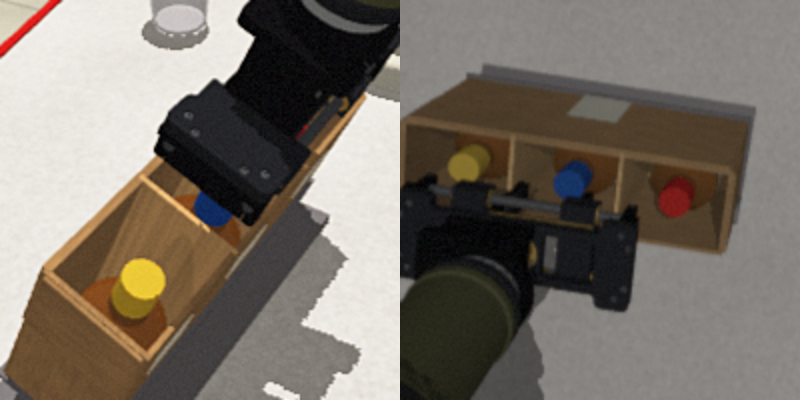

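Call:
apply_moves(
  targets=[
    [[3,-3,-9],[0,0,-0.002]],
    [[8,-4,-18],[0,0,-0.002]],
    [[12,-5,-28],[0,0,-0.002]],
    [[12,-5,-28],[0,0,-0.002]],
  ],
)

```text
time_s: 4.75
tool_pos: [0.5411, 0.1934, 0.1483]
tool_rot: [179.9, -21.8, -8.3]
force: [-0.4, -0.1, 0.1]
grip_width: 0.0502
```

```bash
python3 -c "
from h import *
need(TCPG,G)"
```

```text
t 4.75 q [  -2.5    0.7  -28.6  115.6   19.    48.2 -140.1] tcp [0.5411 0.1934 0.1483] [179.9 -21.8  -8.3] F [-0.4 -0.1  0.1] w 0.0502
shift mm [ 11.    0.6 -24.9] rotvec [ 0.0019 -0.0032  0.0001]
toolz [ 0.368 -0.056 -0.928] tooly [-0.144 -0.99   0.002]
```

Call:
apply_moves(
  targets=[
    [[4,0,-9],[0,0,0]],
    [[8,0,-17],[0,-0.003,0]],
    [[11,0,-25],[0,-0.003,0]],
    [[11,0,-25],[0,-0.003,0]],
  ],
)

```text
time_s: 5.15
tool_pos: [0.5521, 0.1939, 0.1237]
tool_rot: [179.9, -22.0, -8.2]
force: [0.0, -0.2, -0.3]
grip_width: 0.0499
```

```bash
python3 -c "
from h import *
need(TCPG,G)"
```

```text
t 5.15 q [  -2.7    3.6  -28.4  116.1   22.    45.4 -142.6] tcp [0.5521 0.1939 0.1237] [179.9 -22.   -8.2] F [ 0.  -0.2 -0.3] w 0.0499
shift mm [-0.1  0.  -0.3] rotvec [ 0.0016  0.0004 -0.0006]
toolz [ 0.371 -0.055 -0.927] tooly [-0.144 -0.99   0.002]
```

No contact so far. Close on the cap.

Call:
apply_moves(
  targets=[
    [[0,0,0],[0,0,0]],
    [[0,0,0],[0,0,0]],
    [[0,0,0],[0,0,0]],
    [[0,0,0],[0,0,0]],
    [[0,0,0],[0,0,0]],
    [[0,0,0],[0,0,0]],
  ],
  hand=15,
  squeeze=25,
)

```text
time_s: 5.75
tool_pos: [0.5529, 0.1942, 0.126]
tool_rot: [180.0, -22.2, -8.3]
force: [-0.6, -0.8, 2.9]
grip_width: 0.0291
```

Call:
apply_moves(
  targets=[
    [[-4,1,9],[0,0,0]],
    [[-7,1,18],[0,0,0]],
    [[-11,2,28],[0,0,0]],
    [[-15,2,37],[0,0,0]],
    [[-19,3,46],[0,0,0]],
    [[-22,3,56],[0,0,0]],
    [[-22,3,56],[0,0,0]],
  ],
  squeeze=30,
)

```text
time_s: 6.45
tool_pos: [0.5307, 0.1982, 0.1834]
tool_rot: [-180.0, -22.3, -8.3]
force: [0.1, 0.4, -2.7]
grip_width: 0.0288
```

```bash
python3 -c "
from h import *
need(TCPG-.15*T,G)"
```

```text
t 6.45 q [  -2.6   -2.7  -28.9  114.5   16.3   51.7 -138.1] tcp [0.5307 0.1982 0.1834] [-180.   -22.3   -8.3] F [ 0.1  0.4 -2.7] w 0.0288
shift mm [-34.2   3.9  79.1] rotvec [-0.0001  0.0049 -0.0012]
toolz [ 0.375 -0.054 -0.925] tooly [-0.143 -0.99  -0.001]
```

Call:
apply_moves(
  targets=[
    [[-6,1,14],[0,0,0]],
    [[-12,2,30],[0,0,0]],
    [[-18,2,46],[0,0,0]],
    [[-24,3,62],[0,0,0]],
    [[-30,4,78],[0,0,0]],
    [[-36,5,92],[0,0,0]],
    [[-36,5,92],[0,0,0]],
    [[-36,5,92],[0,0,0]],
  ],
)

```text
time_s: 7.25
tool_pos: [0.4944, 0.2025, 0.2734]
tool_rot: [180.0, -22.2, -8.2]
force: [0.5, -0.6, -3.5]
grip_width: 0.0291
```

```bash
python3 -c "
from h import *
need([.5,.15,.32],tilt(0,0,-98.3))
a=env.read_camera('side');b=env.read_camera('top')
cv2.imwrite('pics/lift.png',np.hstack([cv2.resize(a['image'][150:430,180:460],(400,400)),cv2.resize(b['image'][130:410,80:360],(400,400))])[:,:,::-1])"
```

```text
t 7.25 q [  -3.2  -10.6  -28.2  110.2   10.2   62.4 -133.4] tcp [0.4944 0.2025 0.2734] [180.  -22.2  -8.2] F [ 0.5 -0.6 -3.5] w 0.0291
shift mm [  5.6 -52.5  46.6] rotvec [ 0.0562  0.3828 -0.001 ]
toolz [ 0.373 -0.055 -0.926] tooly [-0.143 -0.99   0.001]
```

View pics/lift.png

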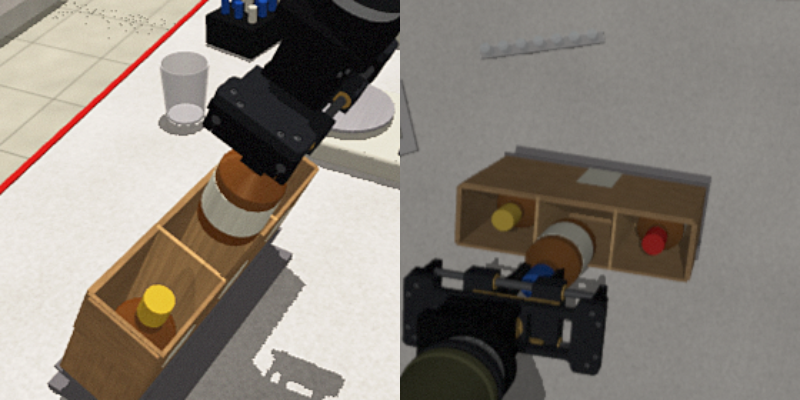

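Call:
apply_moves(
  targets=[
    [[3,0,20],[0,0,0]],
    [[7,0,45],[0,0,0]],
    [[10,0,70],[0.006,0.038,0]],
    [[15,-5,85],[0.014,0.096,0]],
    [[18,-20,90],[0.022,0.153,0]],
    [[20,-45,90],[0.031,0.21,0]],
    [[22,-75,90],[0.039,0.268,0]],
    [[23,-105,90],[0.048,0.325,0]],
  ],
)

```text
time_s: 8.15
tool_pos: [0.5179, 0.0962, 0.3625]
tool_rot: [-180.0, -3.2, -8.2]
force: [0.5, -0.4, -1.8]
grip_width: 0.0293
```

```bash
python3 -c "
from h import *
need([.517,-.252,.30],tilt(0,0,-98.3))"
```

```text
t 8.15 q [   3.4   -0.2  -17.5   88.7    1.1   88.6 -112.4] tcp [0.5179 0.0962 0.3625] [-180.    -3.2   -8.2] F [ 0.5 -0.4 -1.8] w 0.0293
shift mm [  -0.9 -348.2  -62.5] rotvec [ 0.0078  0.0546 -0.0011]
toolz [ 0.055 -0.008 -0.998] tooly [-0.143 -0.99  -0.   ]
```

Call:
apply_moves(
  targets=[
    [[0,-35,0],[0.004,0.03,0]],
    [[0,-80,0],[0.008,0.055,0]],
    [[0,-125,0],[0.008,0.055,0]],
    [[0,-170,0],[0.008,0.055,0]],
    [[0,-215,0],[0.008,0.055,0]],
    [[0,-260,-10],[0.008,0.055,0]],
    [[0,-300,-30],[0.008,0.055,0]],
    [[-1,-325,-50],[0.008,0.055,0]],
  ],
)

```text
time_s: 8.95
tool_pos: [0.5158, -0.2324, 0.3117]
tool_rot: [179.9, -0.1, -8.5]
force: [1.0, -0.3, -2.9]
grip_width: 0.0293
```

```bash
python3 -c "
from h import *
need([.517,-.252,.20],tilt(0,0,-98.3))"
```

```text
t 8.95 q [ 21.7   6.4  -0.2  87.4   0.1  86.1 -77. ] tcp [ 0.5158 -0.2324  0.3117] [ 1.799e+02 -1.000e-01 -8.500e+00] F [ 1.  -0.3 -2.9] w 0.0293
shift mm [   1.2  -19.6 -111.7] rotvec [0.002  0.0017 0.0041]
toolz [ 0.002 -0.002 -1.   ] tooly [-0.148 -0.989  0.002]
```

Call:
apply_moves(
  targets=[
    [[0,-10,-20],[0,0,0]],
    [[1,-20,-45],[0,0,0]],
    [[1,-20,-70],[0,0,0]],
    [[1,-20,-95],[0,0,0]],
    [[1,-20,-115],[0,0,0]],
    [[1,-20,-130],[0,0,0]],
    [[1,-20,-135],[0,0,0]],
    [[1,-20,-135],[0,0,0]],
  ],
)

```text
time_s: 9.75
tool_pos: [0.5174, -0.2475, 0.1776]
tool_rot: [-180.0, -0.1, -8.3]
force: [0.4, -0.0, -1.8]
grip_width: 0.0291
```

```bash
python3 -c "
from h import *
need([.517,-.252,.152],tilt(0,0,-98.3))
a=env.read_camera('side');b=env.read_camera('top')
cv2.imwrite('pics/pan.png',np.hstack([cv2.resize(a['image'][110:310,330:530],(400,400)),cv2.resize(b['image'][200:400,330:530],(400,400))])[:,:,::-1])"
```

```text
t 9.75 q [ 22.8  10.6   0.2  97.9  -0.1  71.4 -75.2] tcp [ 0.5174 -0.2475  0.1776] [-1.8e+02 -1.0e-01 -8.3e+00] F [ 0.4 -0.  -1.8] w 0.0291
shift mm [ -0.4  -4.5 -25.6] rotvec [-0.0005  0.0015 -0.0007]
toolz [ 0.002  0.001 -1.   ] tooly [-0.144 -0.99  -0.001]
```

View pics/pan.png

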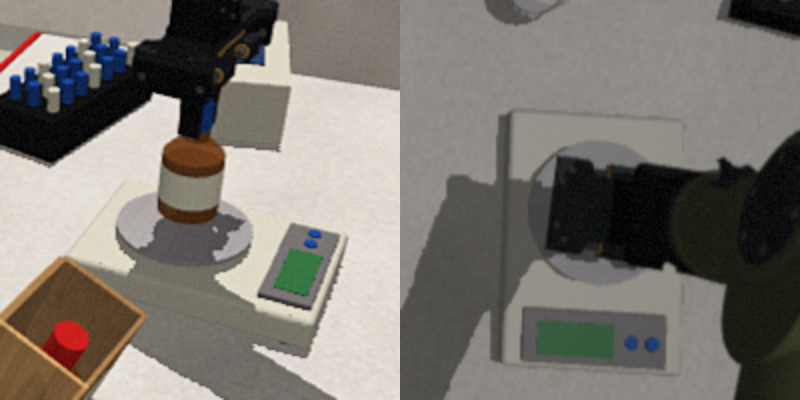

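Call:
apply_moves(
  targets=[
    [[0,-2,-6],[0,0,0]],
    [[0,-4,-12],[0,0,0]],
    [[0,-4,-17],[0,0,0]],
    [[0,-4,-20],[0,0,0]],
    [[0,-4,-20],[0,0,0]],
  ],
)

```text
time_s: 10.35
tool_pos: [0.5173, -0.2513, 0.1578]
tool_rot: [-179.9, -0.1, -8.3]
force: [-0.3, 0.5, -1.9]
grip_width: 0.0292
```

Call:
apply_moves(
  targets=[
    [[0,0,-1],[0,0,0]],
    [[0,0,-2],[0,0,0]],
    [[0,0,-2],[0,0,0]],
  ],
)

```text
time_s: 10.65
tool_pos: [0.5177, -0.2515, 0.1566]
tool_rot: [-180.0, -0.2, -8.3]
force: [-0.4, 0.4, -2.9]
grip_width: 0.0292
```

Call:
apply_moves(
  targets=[
    [[0,0,-1],[0,0,0]],
    [[0,0,-2],[0,0,0]],
    [[0,0,-2],[0,0,0]],
  ],
)

```text
time_s: 10.95
tool_pos: [0.5176, -0.2515, 0.1544]
tool_rot: [-180.0, -0.2, -8.3]
force: [-0.4, -0.4, -3.0]
grip_width: 0.0291
```

Call:
apply_moves(
  targets=[
    [[0,0,-1],[0,0,0]],
    [[0,0,-1],[0,0,0]],
  ],
)

```text
time_s: 11.15
tool_pos: [0.5178, -0.2517, 0.1537]
tool_rot: [-180.0, -0.2, -8.3]
force: [-0.1, -0.7, -1.6]
grip_width: 0.0294
```

Call:
apply_moves(
  targets=[
    [[0,0,-1],[0,0,0]],
    [[0,0,-1],[0,0,0]],
  ],
)

```text
time_s: 11.35
tool_pos: [0.5182, -0.2519, 0.1536]
tool_rot: [-180.0, -0.3, -8.3]
force: [-0.9, -0.6, 3.4]
grip_width: 0.0289
```

Call:
apply_moves(
  targets=[
    [[0,0,-1],[0,0,0]],
    [[0,0,-1],[0,0,0]],
  ],
)

```text
time_s: 11.55
tool_pos: [0.5184, -0.2521, 0.1535]
tool_rot: [180.0, -0.3, -8.3]
force: [-2.5, -0.1, 8.2]
grip_width: 0.0287
```

Contact (force has turned to +8 N). Back off 1 mm, release, then rise.

Call:
apply_moves(
  targets=[
    [[0,0,1],[0,0,0]],
    [[0,0,1],[0,0,0]],
  ],
)

```text
time_s: 11.75
tool_pos: [0.5182, -0.252, 0.1536]
tool_rot: [180.0, -0.3, -8.3]
force: [-1.3, -0.9, 6.1]
grip_width: 0.0293
```

Call:
apply_moves(
  targets=[
    [[0,0,0],[0,0,0]],
    [[0,0,0],[0,0,0]],
    [[0,0,0],[0,0,0]],
    [[0,0,0],[0,0,0]],
    [[0,0,0],[0,0,0]],
  ],
  hand=70,
)

```text
time_s: 12.25
tool_pos: [0.5176, -0.2514, 0.1522]
tool_rot: [-180.0, -0.1, -8.2]
force: [-0.2, 1.0, -0.6]
grip_width: 0.0614
```

Call:
apply_moves(
  targets=[
    [[0,0,8],[0,0,0]],
    [[0,0,25],[0,0,0]],
    [[0,0,50],[0,0,0]],
    [[0,0,80],[0,0,0]],
    [[0,0,110],[0,0,0]],
    [[-10,-30,130],[0,0,0]],
    [[-30,-70,130],[0,0,0]],
    [[-50,-110,130],[0,0,0]],
  ],
)

```text
time_s: 13.05
tool_pos: [0.468, -0.3625, 0.2845]
tool_rot: [180.0, -0.3, -8.1]
force: [0.4, -0.4, -0.7]
grip_width: 0.0702
```

Call:
apply_moves(
  targets=[
    [[-30,-40,0],[0,0,0]],
    [[-60,-80,0],[0,0,0]],
    [[-60,-80,0],[0,0,0]],
  ],
)

```text
time_s: 13.35
tool_pos: [0.4001, -0.4493, 0.2833]
tool_rot: [179.7, -0.0, -9.1]
force: [-0.0, 0.1, -1.3]
grip_width: 0.07
```

```bash
python3 -c "
from h import *
a=env.read_camera('side');b=env.read_camera('top')
o=env.get_obs(); print(o['time_s'],o['tool_pos'],o['force'],o['grip_width'])
uv=[]
for p,(x0,x1,y0,y1) in zip((a,b),[(395,450,140,235),(395,460,265,345)]):
    im=cv2.cvtColor(p['image'],cv2.COLOR_RGB2HSV).astype(int); m=(im[...,0]>95)&(im[...,0]<130)&(im[...,1]>120)
    mm=np.zeros_like(m);mm[y0:y1,x0:x1]=m[y0:y1,x0:x1]; c,s=big(mm); uv.append(c); print(c,s)
print('cap',tri((a,b),uv))
cv2.imwrite('pics/end.png',np.vstack([np.hstack([cv2.resize(a['image'][110:310,330:530],(400,300)),cv2.resize(b['image'][200:400,330:530],(400,300))]),np.hstack([cv2.resize(a['image'],(400,300)),cv2.resize(b['image'],(400,300))])])[:,:,::-1])"
```

```text
13.45 [ 0.40647726 -0.44289034  0.28306725] [ 0.63335134 -0.19335825 -0.82810446] 0.06991232886725952
[428.16740088 175.87665198] [421 167  16  18 227]
[446.04743083 308.22529644] [437 301  19  16 253]
cap (array([ 0.51669664, -0.25219507,  0.16926351]), [array([0., 0.]), array([-0., -0.])])
```

View pics/end.png

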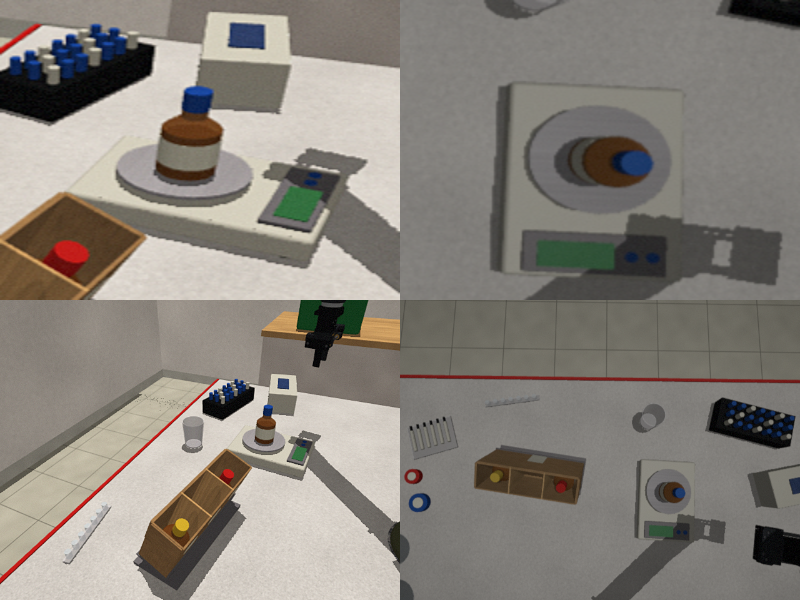

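The picture shows the bottle upright in the middle of the pan. The triangulated cap is at (0.517, -0.252, 0.169), against an expected height of 0.170. The red and yellow bottles and the beaker are where they were, and the gripper is clear.

```bash
python3 -c "
from h import *
print(env.sign_off())"
```

```text
the job is handed in; nothing more can be done
None
```

I gripped the blue-capped bottle by its cap at the carton's 22° lean and lifted it straight out past the dividers. I then turned it upright, set it on the balance pan and let go. The job was handed in at about 13.5 s on the robot's clock; no verdict is reported.

- **Lift-out:** by the tool's travel, the bottle's centre came about 79 mm outside the mouth, against the 40 mm asked. I worked this out from the arm's position and did not measure the bottle itself.
- **Placing:** the wrist force when the bottle touched the pan peaked at about 8 N in the readings.
- **Final position:** the cap triangulates to (0.517, -0.252, 0.169) m, within about 1 mm of the measured pan centre and the expected height. The last picture shows the bottle upright.
- **Other items:** the red and yellow bottles and the beaker look unmoved in that picture; I did not measure them again. The gripper was clear of everything.
- **One disagreement:** the carton's mouth measured about 5 mm lower in the camera images than the stated height. I used the stated height, and it agreed with where I saw the caps.

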